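# Snap the flame cap onto the tall candle of the toy menorah

## Task

Lift the spare flame cap up off its sprung holder on the drawer unit and press it onto the bare stud of the tall middle candle of the children's menorah until it clicks home, down flat on the candle. Keep pressing after the click: finish while still holding the cap and pushing it firmly down, without letting go. Leave the cup, the coin dish, the two dreidels and the drawer where they are.

Things in the scene. Friction and masses are not known exactly. Their poses are not given: they have to be found in the camera images.
- cap: White plastic flame cap, about 40 g. Round collar 34 mm across, 27 mm tall, hollow from below (22 mm deep, 19 mm bore at the 4 mm lip, wider above). On it a flat-sided flame, 14 mm thick along the cap's x, 26 mm wide along y, straight from z = 27 to 49 mm, then pointed, tip at z = 62 mm; grip it by the flat faces. Origin: centre of the collar's underside, z up.
- peg_seat (a point): Cap holder: foot of a steel peg (16 mm thick, 20 mm tall, coned tip) on a short 24 x 90 mm aluminium rail on top of the drawer unit; centre of its 34 mm round seat, 93 mm above the ledge. The cap's origin lies here at the start. Sprung balls round the peg catch the cap's lip: pull straight up with about 5 N; the cap must rise over 22 mm to be off. z up.
- stud_seat (a point): Centre of the flat top (34 mm across, 85 mm above the ledge) of the tall middle candle, at the foot of its bare steel stud (16 mm thick, 20 mm tall, coned tip). The cap is home with its origin here, any yaw. Sprung balls resist the lip from 13 mm above home, most near 11 mm (about 8 N); below 5 mm they snap out and pull the cap down until the collar meets the rigid candle. z up, y along the row.
- menorah: Children's ceramic menorah fixed to the ledge, base 60 x 244 x 24 mm, brightly painted spots and cups. Eight low candles (34 mm to 106 mm from the middle along y) carry small white flames up to 76 mm above the ledge; the middle candle is the tallest. Origin under the middle of the base, y along the row.
- drawer_unit: Low translucent drawer unit, 140 (x) x 170 (y) x 75 mm tall, fixed; its drawer has a small knob on the -x face. Origin under its centre.
- drawer_unit_drawer0 (a joint): How far the drawer is pulled out, in m; 0 is shut, and it stays shut.
- cup: Bystander: grey plastic cup, 66 mm across the rim, 85 mm tall, origin under its centre.
- dish: Bystander: steel coin dish with coins, 90 mm across, 18 mm tall, origin under its centre.
- dreidel0: Bystander: dreidel lying on its side, 28 mm body, about 54 mm long with stem and point, origin under the body.
- dreidel1: Bystander: a second such dreidel.
- rail: The short aluminium rail that holds the cap, 24 x 90 x 12 mm, fixed on top of the drawer unit; origin under its centre, peg in its middle.
Not all that is in view belongs to the job. What is shaped like the cap but red is not meant.

How it is judged:
By the outcome, as a careful person would: the job done as asked, in the order asked, and still so for the second after the job is handed in, while the arm keeps its last pose, push and grip.
It also fails if it takes over 54 s, if anything falls off the work surface, if the arm or the gripper's body presses on something with over 40 N, if the wrist force passes 120 N, or if a joint passes its speed limit or range.

## Robot

A 6-joint arm with a two-finger parallel gripper is mounted at the origin on the work surface. World frame = base frame: x ahead of the robot, y to its left, z up, the work surface at z = 0. Lengths are in m, angles in rad, forces in N, time in s.
With the tool pointing down it reaches from about 0.425 to 0.95 m from the base axis. Payload 14.7 kg.
Tool frame: the origin (TCP) lies midway between the tips of the shut fingers; the grasp point (between the pads) lies 19 mm behind it; z points along the fingers, y is the line along which they close (so a half turn about z gives the same grasp; the last joint's range is limited). The gripper opens to 85 mm and grips with 20 to 120 N. Pads are 22 mm wide; open, the fingers measure 114 mm over their backs; the gripper's body (76 mm by 85 mm) begins 54 mm behind the grasp point. The pads swing forward as they close: fully open they stand 13 mm farther back than shut.
Start: joints at [1.108, 0.48, 1.596, -0, 1.065, -0.047], TCP at [0.263, 0.595, 0.231] pointing down, gripper open.
Joint ranges: [-2.75, 2.75], [-0.82, 2.05], [0.23, 2.67], [-1.56, 4.7], [0.09, 2.69], [-2.92, 2.92]. Speed limits (rad/s): [1.89, 1.89, 2.39, 3.01, 3.01, 3.01].

## Interface

Orientations are given as a rotation vector (axis times angle).
In Python, from rig import manip, optics gives the robot as it stands. Calls block until the motion is done:
- manip.move_pose(position, orientation): joint-space move of the TCP to a pose.
- manip.line_to(position, rate=0.15, attitude=None): straight line of the TCP; attitude=None keeps the orientation; rate is the mean speed in m/s.
- manip.set_joints(angles): joint-space move.
- manip.move_gripper(opening): finger opening in m; the grip force is fixed at half the most; returns when the fingers have stopped.
- manip.sleep(seconds).
- manip.inverse_kinematics(position, orientation): joint angles nearest the present ones, or None.
- optics.snapshot(name): name is "scene" or "top" or "wrist"; returns a dict with "image" (400x640x3 uint8, red, green, blue), "range_z" (400x640 float32, m along the optical axis (not along the pixel's ray), 0 where there is no reading), "mtx" (3x3 intrinsics, pixels), "view" (4x4, takes a point from world to camera coordinates). Camera axes: x right, y down, z forward; pixel columns grow to the right and rows downward; lengths in m; the calibration is good to about 2 mm. A picture is of the moment at which its call begins.
A pose or a line that the arm cannot do raises manip.PlanningError and nothing moves.
- manip.close_job(): hands the job in; it is judged then, once.
Readings, each from a call of its own:
- manip.read_time(): time.
- manip.read_qpos(): joint angles.
- manip.read_joint_vel(): joint speeds.
- manip.read_tau(): joint torques, N m.
- manip.read_tool_pos(): TCP position.
- manip.read_ee_rot(): TCP orientation.
- manip.read_wrist_force(): force on the tool from outside, world axes, zero at the start.
- manip.read_moment(): the same for the moment, N m.
- manip.read_grip_width(): finger opening in m.
- manip.read_grasp_force(): force on a finger pad.
Only numpy, scipy, OpenCV 4.12 (cv2) and the standard library are available. Lean on these libraries where they do the work, as an engineer would, in place of code of your own. Each camera call takes 0.05 s, during which the arm holds its last target. There are 200 camera calls.

## Working session

There is one attempt and no reset: what is moved stays moved. The work goes in short steps, each a Python script; the robot and the scene stay as the last script left them, time stands still between calls to the robot, and variables do not carry over. Pictures are saved under pics/ and viewed, at most 10 in all, crops included, and the job is handed in when it is done.

```bash
mkdir -p pics; ls
cat > h.py <<'E'
import numpy as np, cv2
from rig import manip, optics
def save(s,n): cv2.imwrite('pics/'+n,s['image'][:,:,::-1])
def px(s,u,v,z=None):
    K=s['mtx'];d=s['range_z'][v,u] if z is None else z
    c=np.array([(u-K[0,2])/K[0,0]*d,(v-K[1,2])/K[1,1]*d,d,1])
    return (np.linalg.inv(s['view'])@c)[:3]
E
python3 - <<'E'
from h import *
import pickle
for n in('scene','top'):
    s=optics.snapshot(n);save(s,n+'0.png');pickle.dump(s,open(n+'0.pkl','wb'));print(np.linalg.inv(s['view']).round(3).tolist(),s['mtx'].tolist())
print(manip.read_time(),manip.read_ee_rot(),manip.read_wrist_force())
E
```

```text
pics
[[-0.157, 0.624, -0.765, 1.251], [0.987, 0.088, -0.131, 0.242], [-0.015, -0.776, -0.63, 0.669], [0.0, 0.0, 0.0, 1.0]] [[395.6700502088672, 0.0, 321.00767897089656], [0.0, 395.6700502088672, 194.96927482992538], [0.0, 0.0, 1.0]]
[[0.014, -0.989, 0.144, 0.411], [-1.0, -0.013, 0.009, 0.101], [-0.007, -0.144, -0.99, 1.179], [0.0, 0.0, 0.0, 1.0]] [[471.86943001767736, 0.0, 322.57372194467666], [0.0, 471.86943001767736, 195.82785845194795], [0.0, 0.0, 1.0]]
0.1 [-6.48358074e-01 -3.07369635e+00  1.62360743e-03] [ 0.29281188 -1.30461516 -0.4501032 ]
```

View pics/scene0.png

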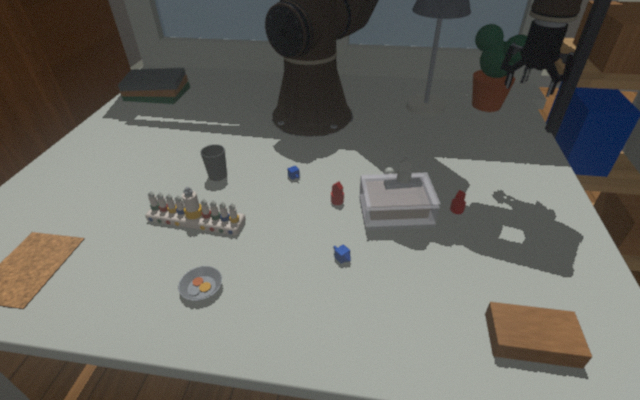

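View pics/top0.png

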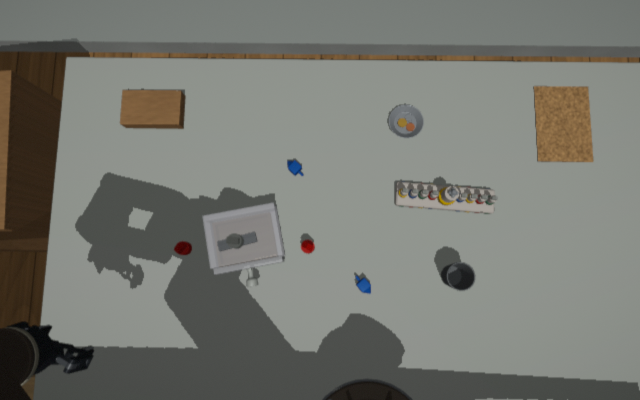

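The candidates for the cap are:
- a grey-white object on the rail: top (235,240), scene (404,170)
- a white thing at top (252,277), scene (389,171), probably the drawer knob
- red caps at top (183,248) and (308,246), which are excluded
- the menorah's own small flames

Next I'll make close crops of the cap and the menorah.

Run:
```python
from h import *
import pickle
t=pickle.load(open('top0.pkl','rb'));s=pickle.load(open('scene0.pkl','rb'))
def crop(s,x,y,w,h,f): return cv2.resize(np.clip(s['image'][y:y+h,x:x+w,::-1]*1.6,0,255).astype('uint8'),None,fx=f,fy=f,interpolation=cv2.INTER_CUBIC)
a=np.vstack([np.hstack([crop(t,195,200,100,75,4),crop(t,392,165,100,75,4)]),np.hstack([crop(s,350,150,100,75,4),crop(s,145,175,100,75,4)])])
cv2.imwrite('pics/crops.png',a)
for n,q,P in(('t',t,[(235,240),(236,237),(232,241),(225,245),(250,236),(252,277),(240,215),(452,192),(452,188),(405,195)]),('s',s,[(404,165),(404,172),(404,180),(389,171),(190,195),(190,203),(425,182)])):
    for u,v in P: print(n,u,v,px(q,u,v).round(4))
```

```text
t 235 240 [0.4615 0.3006 0.1493]
t 236 237 [0.468  0.2984 0.1508]
t 232 241 [0.459  0.3062 0.1539]
t 225 245 [0.4526 0.3345 0.0907]
t 250 236 [0.4742 0.2783 0.0873]
t 252 277 [0.3798 0.2758 0.0514]
t 240 215 [0.5239 0.3055 0.0754]
t 452 192 [ 0.5802 -0.1853  0.1069]
t 452 188 [ 0.5911 -0.1882  0.0969]
t 405 195 [ 0.5821 -0.089   0.0382]
s 404 165 [0.4689 0.3064 0.1378]
s 404 172 [0.4728 0.3083 0.1207]
s 404 180 [0.4785 0.3105 0.1016]
s 389 171 [0.379  0.2771 0.054 ]
s 190 195 [ 0.5889 -0.1826  0.0889]
s 190 203 [ 0.597  -0.1834  0.071 ]
s 425 182 [0.444  0.3647 0.0754]
```

View pics/crops.png

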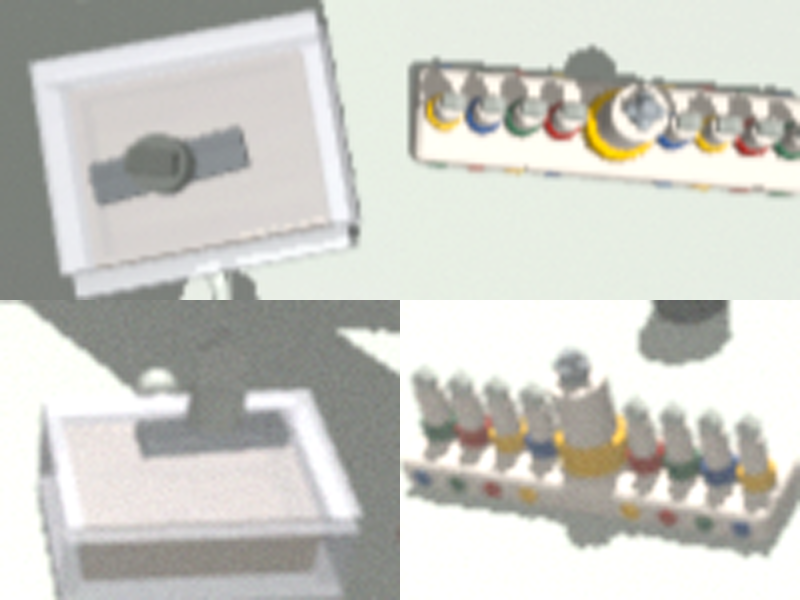

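The cap is the shaded white one with a flat flame on the rail, top crop (160,163). The white thing at (210,285) is the knob. The bare stud is at top crop (640,105), on the tall candle with the yellow cup. Next I'll fit both from the depth data.

```bash
cat >> h.py <<'E'
from scipy.optimize import least_squares
def cloud(s,c,r,zlo,zhi):
    v,u=np.nonzero(s['range_z']>0);d=s['range_z'][v,u];K=s['mtx']
    P=np.c_[(u-K[0,2])/K[0,0]*d,(v-K[1,2])/K[1,1]*d,d,np.ones(len(d))]@np.linalg.inv(s['view']).T
    P=P[:,:3];return P[(np.hypot(P[:,0]-c[0],P[:,1]-c[1])<r)&(P[:,2]>zlo)&(P[:,2]<zhi)]
def rect(P): return cv2.minAreaRect((P[:,:2]*1000).astype(np.float32))
E
python3 - <<'E'
from h import *
import pickle
t=pickle.load(open('top0.pkl','rb'));s=pickle.load(open('scene0.pkl','rb'))
for n,q in(('t',t),('s',s)):
    print(n)
    for nm,c,r,a,b in(('rail',(.465,.305),.07,.081,.094),('flame',(.467,.304),.04,.126,.18),('collar',(.467,.304),.03,.097,.124),('candletop',(.59,-.185),.025,.08,.09),('stud',(.59,-.185),.03,.094,.12),('base',(.58,-.185),.16,.018,.03),('unit',(.46,.3),.14,.07,.079)):
        P=cloud(q,c,r,a,b)
        if len(P)>3: print(nm,len(P),P.mean(0).round(4),P[:,2].max().round(4),rect(P))
E
```

```text
t
rail 291 [0.4647 0.3048 0.0878] 0.0939 ((479.1963195800781, 304.5533752441406), (102.27437591552734, 130.39866638183594), 0.7951353192329407)
flame 92 [0.4627 0.3068 0.1481] 0.1597 ((463.013427734375, 309.1443786621094), (26.421607971191406, 14.012846946716309), 85.13751983642578)
collar 105 [0.4627 0.3044 0.1189] 0.124 ((462.6066589355469, 307.0624694824219), (30.32735824584961, 32.267093658447266), 77.14730834960938)
candletop 96 [ 0.5805 -0.1865  0.086 ] 0.0897 ((581.8286743164062, -188.861083984375), (32.49360275268555, 31.93164825439453), 58.856815338134766)
stud 64 [ 0.5811 -0.1881  0.1016] 0.1093 ((581.4291381835938, -188.5750732421875), (18.291629791259766, 19.361967086791992), 43.949859619140625)
base 1377 [ 0.5783 -0.1842  0.025 ] 0.03 ((581.711181640625, -189.07785034179688), (242.74623107910156, 62.046112060546875), 85.81773376464844)
unit 3013 [0.479  0.2977 0.0761] 0.079 ((477.9669189453125, 299.705322265625), (125.5628662109375, 170.9115753173828), 11.661382675170898)
s
rail 251 [0.4694 0.3091 0.0874] 0.0937 ((465.6065673828125, 310.00567626953125), (31.6037902832031
[... 197 characters left out ...]
0.4751 0.3092 0.113 ] 0.124 ((468.14764404296875, 309.88421630859375), (33.01327133178711, 29.795303344726562), 84.57215118408203)
candletop 93 [ 0.589  -0.1844  0.0856] 0.089 ((585.7013549804688, -186.16661071777344), (27.74584197998047, 32.905799865722656), 35.32295227050781)
stud 57 [ 0.5863 -0.1862  0.101 ] 0.1084 ((585.4491577148438, -186.0372772216797), (18.53898811340332, 19.3876953125), 42.10943603515625)
base 933 [ 0.6012 -0.1774  0.0246] 0.0299 ((585.506103515625, -186.77236938476562), (242.1453094482422, 60.42067337036133), 86.19510650634766)
unit 1998 [0.493  0.2992 0.0764] 0.079 ((479.0340576171875, 300.7746887207031), (129.66981506347656, 170.6649169921875), 11.426810264587402)
```

```bash
cat >> h.py <<'E'
from scipy.spatial.transform import Rotation as Ro
def down(a):
    y=np.array([np.cos(a),np.sin(a),0]);z=np.array([0,0,-1.])
    return Ro.from_matrix(np.c_[np.cross(y,z),y,z]).as_rotvec()
def best(p,a):
    c=[(manip.inverse_kinematics(p,down(b)),b) for b in(a,a+np.pi)]
    c=[(abs(q[5]),b,q) for q,b in c if q is not None]
    return min(c,key=lambda k:k[0])
E
python3 - <<'E'
from h import *
import pickle
a=np.radians(-5)
b=best([.464,.309,.25],a);print(b, best([.583,-.187,.2],a))
manip.move_pose([.464,.309,.25],down(b[1]))
s=optics.snapshot('wrist');save(s,'w1.png');pickle.dump(s,open('w1.pkl','wb'))
print(manip.read_time(),manip.read_tool_pos(),np.linalg.inv(s['view']).round(3).tolist())
for nm,c,r,a,b in(('flame',(.464,.309),.03,.126,.18),('collar',(.464,.309),.03,.115,.124)):
    P=cloud(s,c,r,a,b);print(nm,len(P),len(P)>3 and (P.mean(0),rect(P),P[:,2].max()))
E
```

```text
(np.float64(0.62039242365505), np.float64(-0.08726646259971647), array([ 5.33125961e-01,  3.31642643e-01,  1.78917721e+00, -8.88178420e-16,
        1.02077280e+00,  6.20392424e-01])) (np.float64(0.27263023161718003), np.float64(-0.08726646259971647), array([-3.59896694e-01,  4.59740907e-01,  1.71899988e+00, -4.44089210e-16,
        9.62851863e-01, -2.72630232e-01]))
1.4667 [0.46361783 0.30996178 0.24990327] [[0.996, -0.083, -0.024, 0.469], [-0.086, -0.957, -0.276, 0.38], [-0.0, 0.277, -0.961, 0.392], [0.0, 0.0, 0.0, 1.0]]
flame 470 (array([0.46380442, 0.31328619, 0.14671884]), ((463.46881103515625, 310.5214538574219), (25.240619659423828, 13.88301944732666), 85.41438293457031), np.float64(0.15546908894818035))
collar 444 (array([0.46410241, 0.31281531, 0.119387  ]), ((463.5384521484375, 311.1417541503906), (30.928377151489258, 33.134117126464844), 85.459716796875), np.float64(0.12356874496760234))
```

View pics/w1.png

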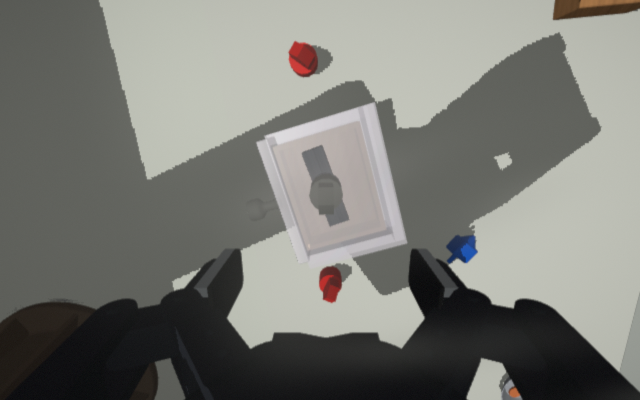

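The wrist view shows the cap at (325,195), centred between the fingers, and its flame measures 25x14 mm with the tip at z 0.155. All of that matches the description, so I'll grasp it and lift.

Run:
```python
from h import *
o=down(np.radians(-4.6))
manip.line_to([.4635,.3100,.18],.15,o)
manip.line_to([.4635,.3100,.1235],.06)
print(manip.read_tool_pos(),manip.read_wrist_force())
manip.move_gripper(0.0)
print(manip.read_grip_width(),manip.read_grasp_force(),manip.read_wrist_force(),manip.read_moment())
if .011<manip.read_grip_width()<.018:
    manip.line_to([.4635,.3100,.1535],.03); print(manip.read_wrist_force())
    manip.line_to([.4635,.3100,.22],.1)
print(manip.read_time(),manip.read_tool_pos(),manip.read_grip_width(),manip.read_wrist_force())
s=optics.snapshot('wrist');save(s,'w2.png')
import pickle;pickle.dump(s,open('w2.pkl','wb'))
```

```text
[0.46371523 0.31012692 0.12382175] [ 0.04409641 -0.22781376  0.03176858]
0.012972565965181093 58.47496300935745 [-0.24162891  0.4108425   3.34961761] [-0.06512521  0.13305249 -0.05739142]
[-0.22397403 -0.29202517 -0.28341246]
5.7917 [0.46319988 0.30980465 0.2194993 ] 0.012787200990715241 [ 0.05132137 -0.59829948 -1.41469564]
```

View pics/w2.png

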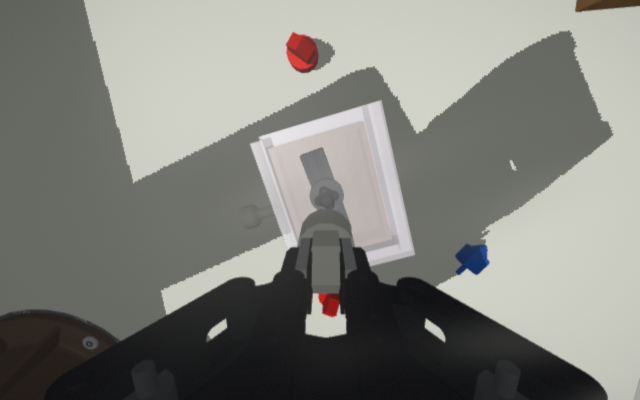

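The cap is in the fingers and off the holder. The bare peg shows at (326,195) and the cap's collar at (326,220). I'll move to the same position relative to the stud with the same hand orientation, so the camera bias cancels, and compare.

```bash
cat >> h.py <<'E'
def crop(s,x,y,w,h,f): return cv2.resize(s['image'][y:y+h,x:x+w,::-1],None,fx=f,fy=f,interpolation=cv2.INTER_CUBIC)
E
python3 - <<'E'
from h import *
import pickle
o=down(np.radians(-4.6))
manip.move_pose([.5825,-.188,.2115],o); manip.sleep(.3)
s=optics.snapshot('wrist');pickle.dump(s,open('w3.pkl','wb'))
w=pickle.load(open('w2.pkl','rb'))
print(manip.read_time(),manip.read_tool_pos(),manip.read_ee_rot(),o,manip.read_grip_width(),manip.read_wrist_force())
cv2.imwrite('pics/cmp.png',np.hstack([crop(w,276,160,100,125,4),crop(s,276,160,100,125,4)]))
for q,c,h in((w,(.4635,.310),.093),(s,(.5825,-.188),.085)):
    for lo,hi in((.006,.024),(.011,.024),(-.005,.003)):
        P=cloud(q,c,.022,h+lo,h+hi); print(len(P),len(P)>3 and (P.mean(0).round(4),rect(P)))
E
```

```text
8.05 [ 0.58260191 -0.1875989   0.2115413 ] [2.30822866e+00 2.13111089e+00 7.85312410e-05] [2.30880229 2.13050144 0.        ] 0.012750550537881771 [-0.35393375 -0.3972336  -0.38089414]
362 (array([0.4638, 0.3116, 0.1076]), ((463.5660400390625, 309.9255065917969), (19.669395446777344, 19.690975189208984), 59.9645881652832))
303 (array([0.4637, 0.3112, 0.1085]), ((463.52655029296875, 310.0960693359375), (18.000064849853516, 18.43435287475586), 59.59154510498047))
515 (array([0.4639, 0.3137, 0.0924]), ((463.97369384765625, 311.1153564453125), (31.71831703186035, 32.80095672607422), 83.72792053222656))
346 (array([ 0.5825, -0.1868,  0.0998]), ((582.3859252929688, -188.68052673339844), (19.410709381103516, 18.88080596923828), 40.753475189208984))
300 (array([ 0.5826, -0.1871,  0.1005]), ((582.4857177734375, -188.5703125), (18.40858268737793, 17.79330062866211), 37.04047775268555))
474 (array([ 0.5829, -0.1846,  0.0843]), ((582.3981323242188, -187.06588745117188), (29.396467208862305, 32.876861572265625), 85.95886993408203))
```

View pics/cmp.png

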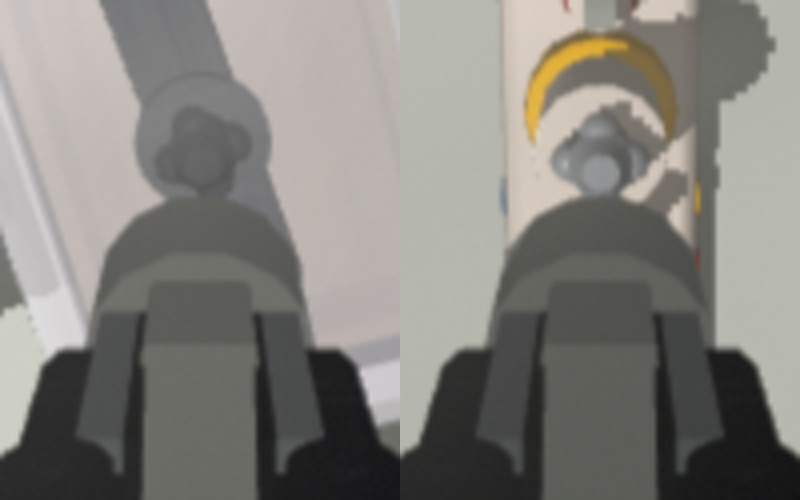

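In both views the cap sits the same way in the fingers. From the peg (152,150) to the stud (600,150), the clouds give a shift of (0.1188, -0.4985) m, so the target is (0.5823, -0.1885) and home is at TCP z ≈ 0.1155. I'll descend under force watch.

Run:
```python
from h import *
x,y=.5823,-.1885
manip.line_to([x,y,.150],.1); manip.line_to([x,y,.138],.04); manip.sleep(.2)
f0=manip.read_wrist_force();print(f0)
z=.138
while z>.108:
    z-=.001
    manip.line_to([x,y,z],.03)
    f=manip.read_wrist_force()-f0;p=manip.read_tool_pos()
    print(round(z,4),p.round(4),f.round(1),round(manip.read_grip_width(),4))
    if np.hypot(f[0],f[1])>12 or f[2]>28: break
print(manip.read_time(),manip.read_moment())
```

```text
[-0.65603885  0.63057986  0.16751317]
0.137 [ 0.5823 -0.1885  0.137 ] [ 0.3 -0.7 -0.9] 0.0131
0.136 [ 0.5823 -0.1885  0.1359] [ 0.9 -0.1 -1.1] 0.0131
0.135 [ 0.5823 -0.1885  0.1349] [ 0.4 -1.1 -0.2] 0.0126
0.134 [ 0.5823 -0.1885  0.1339] [ 1.  -0.9 -0.5] 0.013
0.133 [ 0.5823 -0.1885  0.1329] [ 1.1 -0.4 -0.8] 0.013
0.132 [ 0.5822 -0.1885  0.1319] [ 0.6 -1.2 -0.5] 0.0129
0.131 [ 0.5823 -0.1885  0.1309] [ 0.8 -0.3 -0.3] 0.0128
0.13 [ 0.5823 -0.1885  0.1299] [ 0.4 -1.3 -0.9] 0.0128
0.129 [ 0.5823 -0.1885  0.129 ] [ 0.7 -1.3 -1.3] 0.0131
0.128 [ 0.5825 -0.1886  0.1281] [ 0.6 -2.1  2.8] 0.0131
0.127 [ 0.5826 -0.1887  0.1273] [ 1.4 -2.3  4.8] 0.0129
0.126 [ 0.5827 -0.1887  0.1264] [ 0.6 -1.7  6.4] 0.0129
0.125 [ 0.5826 -0.1887  0.1253] [ 1.3 -1.5  5.1] 0.0131
0.124 [ 0.5826 -0.1887  0.1241] [ 2.8 -2.9  0.9] 0.0129
0.123 [ 0.5823 -0.1886  0.1228] [ 3.4 -2.9 -2.1] 0.0131
0.122 [ 0.5823 -0.1885  0.1217] [ 3.6 -3.6 -5.2] 0.0131
0.121 [ 0.5822 -0.1885  0.1207] [ 4.1 -4.6 -6.5] 0.0129
0.12 [ 0.5821 -0.1884  0.1196] [  4.6  -4.4 -10.6] 0.0128
0.119 [ 0.582  -0.1884  0.1185] [  5.2  -3.9 -12.2] 0.0129
0.118 [ 0.582  -0.1883  0.1176] [  2.5  -3.2 -11.9] 0.0129
0.117 [ 0.582  -0.1883  0.1169] [ 1.6 -1.5 -6. ] 0.0129
0.116 [ 0.5823 -0.1884  0.1162] [ 0.1 -0.7 -0.5] 0.0128
0.115 [ 0.5825 -0.1886  0.1156] [-0.8 -0.4  7.6] 0.0131
0.114 [ 0.5826 -0.1886  0.1156] [-4.7  1.2 22.8] 0.0128
0.113 [ 0.5827 -0.1886  0.1155] [-9.9  3.3 38.1] 0.0132
15.7167 [0.75562268 2.08179475 0.03614311]
```

It clicked, then met rigid contact at TCP z 0.1156, where home was predicted. I'll ease slightly to about 30 N, check that the push holds, and look.

Run:
```python
from h import *
manip.line_to([.5823,-.1885,.1134],.01)
for i in range(4):
    manip.sleep(.4);print(manip.read_wrist_force().round(1),manip.read_tool_pos().round(4),manip.read_grip_width(),manip.read_grasp_force())
s=optics.snapshot('scene');w=optics.snapshot('wrist');print(manip.read_time())
cv2.imwrite('pics/fin.png',np.hstack([crop(s,130,150,120,100,3),cv2.resize(crop(w,256,140,144,120,2.5),(360,300))]))
```

```text
[-9.1  3.8 32.1] [ 0.5826 -0.1886  0.1156] 0.012810703047513248 64.9437090754509
[-7.7  2.5 32.7] [ 0.5826 -0.1886  0.1156] 0.013268651008679029 64.94352757930756
[-8.3  3.2 32. ] [ 0.5826 -0.1886  0.1155] 0.013146983894778213 64.9438601732254
[-8.8  3.  32.2] [ 0.5826 -0.1886  0.1155] 0.01318611692374375 64.94412392377853
17.6667
```

View pics/fin.png

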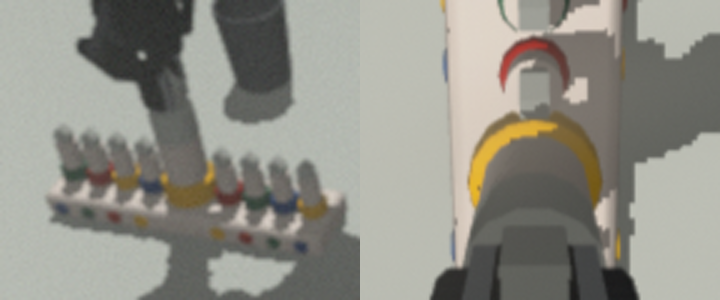

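The picture shows the collar flush on the candle with no gap, at (180,130) on the left and (535,200) on the right. The cup is untouched and the push holds steady at 32 N, so I'm handing the job in.

```bash
python3 -c "
from rig import manip
print(manip.close_job())"
```

```text
the job is handed in; nothing more can be done
None
```

The cap is clicked home on the tall middle candle, sitting flat, and I handed the job in about 18 s into the 54 s limit with the arm still gripping it and pressing down at about 32 N.

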